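Tighten a recessed clamp screw with the T-handle hex key

TASK

Take the T-handle hex key out of its wooden stand, press it gently until it sits fully home in the recessed hex socket of the blue clamp, and only then turn the screw clockwise until it comes up tight against its stop, without forcing it. Then lift the key out and hang it upright in its stand again, its collar resting on the stand, and leave the screwdriver, the jar and the grinding disc where they lie.

Things in the scene. Friction and masses are not known exactly. Their poses are not given: they have to be found in the camera images.
- key: T-handle hex key, 0.35 kg, upright in its stand at first. Origin: centre of its nose (lower end), z up the shank. From the nose up: chamfered hex end 0-5 mm (9 growing to 17 across flats), hex shank 5-58 (17 across flats, 19.6 over corners, two flats face along its x), brass collar 58-63 (34 wide), neck 14 wide, orange bar 98-118: 100 long along its x, 16 thick along y; grip it mid-length across the 16.
- key_bar (a point): middle of the orange bar, 108 mm above the nose
- key_nose (a point): centre of the key's nose (lower end)
- key_collar (a point): centre of the underside of the key's brass collar, 58 mm above the nose
- clamp: fixed clamp: dark cast plate 160 x 130 x 28 mm (x, y, z) with a blue block 70 x 60 mm in its middle whose flat top is 74 mm above the bench. Origin at the centre of the plate's underside, z up. A round bore of 34 mm diameter in the block's top holds the cap screw.
- socket (a point): bore centre at the height of the socket's mouth, 6 mm below the block's top. Hex socket 18.2 mm across flats, 16 deep, flat floor: fully home, the nose is 16 mm below this point. The screw stands up to 1.5 mm off-centre and its hex at any angle, both unreported: find them by feel or sight. A wrongly turned key rests on the rim, nose 4-5 mm in; it drops in within about 7 degrees.
- screw (a joint): turn of the cap screw in rad, growing clockwise as seen from above; it starts loose between 0.2 and 0.6 and comes up against a hard stop (tight) at 1.2. It needs about 0.16 N m to turn and stays where it is left. The value says nothing of the hex angle. After tightening the key may bind: ease it back a few degrees (its play) before lifting.
- stand: fixed wooden stand, 56 x 110 x 66 mm (x, y, z), origin at the centre of its underside, with two short steel stubs 40 mm either side of the hole, 12 mm high. The through hole of 26 mm diameter in its middle takes the key's shank, and the key hangs upright by its collar on the stand's top.
- stand_mouth (a point): centre of the stand's hole at the top face, 66 mm above the bench
- screwdriver: loose red screwdriver lying on the bench, about 200 mm long; leave alone
- jar: loose small amber jar, 44 mm diameter, 55 mm high, origin at its underside; leave alone
- disc: loose dark grinding disc, 80 mm diameter, 6 mm thick, lying flat; leave alone
Mind the look-alikes: they are no part of the job. What is shaped like the clamp but purple is not meant. Several things have the shape of the stand; the one meant has the colours described above.

How it is judged:
By the outcome, as a careful person would: the job done as asked, in the order asked, and still so for the second after the job is handed in, with the robot touching nothing.
It also fails if it takes over 72 s, if anything falls off the work surface, if the arm or the gripper's body presses on something with over 40 N, if the wrist force passes 120 N, or if a joint passes its speed limit or range.

ROBOT

A 6-joint arm with a two-finger parallel gripper is mounted at the origin on the work surface. World frame = base frame: x ahead of the robot, y to its left, z up, the work surface at z = 0. Lengths are in m, angles in rad, forces in N, time in s.
With the tool pointing down it reaches from about 0.15 to 0.775 m from the base axis. Payload 6.1 kg.
Tool frame: the origin (TCP) lies at the very end of the fingers, on their centre line; the grasp point (between the pads) lies 19 mm behind it; z points along the fingers, y is the line along which they close (so a half turn about z gives the same grasp; the last joint's range is limited). The gripper opens to 85 mm and grips with 20 to 120 N. Pads are 22 mm wide; open, the fingers measure 114 mm over their backs; the gripper's body (76 mm by 85 mm) begins 54 mm behind the grasp point. The pads swing forward as they close: fully open they stand 13 mm farther back than shut.
Start: joints at [1.293, 0.126, -0.04, 1.405, 0, 1.571], TCP at [0.144, 0.505, 0.211] pointing down, gripper open.
Joint ranges: [-2.72, 2.72], [-0.95, 1.95], [-1.27, 1.35], [-1.78, 2.02], [-1.46, 1.47], [-3.14, 3.14]. Speed limits (rad/s): [2.39, 2.39, 3.01, 3.14, 3.14, 3.14].

INTERFACE

Orientations are given as [roll, pitch, yaw] about the fixed x, y, z axes, in that order (R = Rz(yaw) Ry(pitch) Rx(roll)).
In Python, from bench import robot gives the robot as it stands.
- The arm moves only by the tool servo_tool, never from a script. Its argument "commands" is one flat list of numbers, 7 for each row, row after row: the turn, a rotation vector about the world's x, y, z in rad, then the shift along the world's x, y, z in m, then the closure, from 0 (fully open) to 1 (shut). A call has 1 to 5 rows; each row is the pose to reach, as a shift and turn from the pose commanded when the call began; what a row does not reach only later rows make up. A row lasts 1/12 s, in which the tool goes at most 41.7 mm and 7.16 degrees, less where a joint would pass 70% of its speed; a pose out of reach is approached as far as the arm can. A call with a gripper value outside its range is refused whole. The fingers move at their own pace and stop on an object; "newtons" is the grip in N (left out, the last holds). Time passes only in rows, so rows that repeat a pose let the fingers close. It gives the time, the measured TCP pose, the force, the opening and the grip force at its end, in the units of the state.
- robot.state(): the state, without advancing time (a new reading comes with each control period).
- robot.snapshot(name): name is "scene" or "top" or "wrist"; returns a dict with "image" (384x512x3 uint8, red, green, blue), "camera_matrix" (3x3 intrinsics, pixels), "dist_coeffs" ([k1, k2, p1, p2, k3] as OpenCV has them; the pictures are not rectified), "T" (4x4, takes a point from camera to world coordinates). Camera axes: x right, y down, z forward; pixel columns grow to the right and rows downward; lengths in m; the calibration is good to about 2 mm. A picture is of the moment at which its call begins. There is no depth.
- robot.finish_job(): hands the job in; it is judged then, once.
The state is a dict: "clock": time; "joint_pos": joint angles; "joint_vel": joint speeds; "tau": joint torques, N m; "ee_pos": TCP position; "orientation": TCP orientation; "wrist_force": force on the tool from outside, world axes, zero at the start; "torque": the same for the moment, N m; "opening": finger opening in m; "gripper_force": force on a finger pad.
Only numpy, scipy, OpenCV 4.12 (cv2) and the standard library are available. Lean on these libraries where they do the work, as an engineer would, in place of code of your own. Each camera call takes 0.05 s, during which the arm holds its last target. There are 200 camera calls.

## Working session

There is one attempt and no reset: what is moved stays moved. The work goes in short steps, Python scripts to look and compute and a tool call to move; the robot and the scene stay as the last step left them, time stands still between calls to the robot, and variables do not carry over. Pictures are saved under pics/ and viewed, at most 10 in all, crops included, and the job is handed in when it is done.

Besides the shell and the picture viewer there is one more tool, called after "Request:" by a JSON object that holds its "api" and its "payload", one argument or row to a line. servo_tool: Moves the arm, as the interface text tells. Its arguments: {"type":"object","properties":{"commands":{"type":"array"},"newtons":{"type":"number"}},"required":["commands"]}

```bash
mkdir -p pics; cat > h.py <<'E'
import numpy as np, cv2
from bench import robot
def snap(cam,name):
    s=robot.snapshot(cam); cv2.imwrite(f'pics/{name}.png',cv2.cvtColor(s['image'],cv2.COLOR_RGB2BGR))
    np.savez(f'pics/{name}.npz',**s); return s
def ray(name,u,v,z):
    s=np.load(f'pics/{name}.npz'); T=s['T']
    p=cv2.undistortPoints(np.array([[[u,v]]],float),s['camera_matrix'],s['dist_coeffs'])[0,0]
    d=T[:3,:3]@[p[0],p[1],1]; o=T[:3,3]; return o+d*(z-o[2])/d[2]
def proj(name,P):
    s=np.load(f'pics/{name}.npz'); Ti=np.linalg.inv(s['T'])
    r,_=cv2.Rodrigues(Ti[:3,:3]); return cv2.projectPoints(np.array(P,float).reshape(-1,3),r,Ti[:3,3],s['camera_matrix'],s['dist_coeffs'])[0][:,0]
E
python3 - <<'E'
from h import *
a=snap('top','top0');b=snap('scene','scene0')
print(a['T'].round(3),b['T'].round(3),robot.state())
E
```

```text
[[-0.01  -0.992  0.124  0.466]
 [-1.     0.011  0.004  0.013]
 [-0.005 -0.124 -0.992  1.007]
 [ 0.     0.     0.     1.   ]] [[ 0.836  0.36  -0.413  0.888]
 [ 0.548 -0.579  0.604 -0.451]
 [-0.022 -0.731 -0.682  0.608]
 [ 0.     0.     0.     1.   ]] {'clock': 0.1, 'joint_pos': array([ 1.29300559e+00,  1.26338005e-01, -4.04979038e-02,  1.40539475e+00,
        3.19438882e-05,  1.57079522e+00]), 'joint_vel': array([-0.00016768, -0.00157096,  0.00218297, -0.00080027,  0.0008505 ,
        0.00116385]), 'tau': array([-2.33474115e-03, -4.36904454e+01,  3.53605127e+01,  1.35961655e-02,
       -2.74120566e-04, -7.23918077e-06]), 'ee_pos': array([0.14385505, 0.50450121, 0.21050091]), 'orientation': array([-3.14015832e+00, -3.19454492e-05,  2.86380299e+00]), 'wrist_force': array([ 0.15196698, -0.27557678, -0.30471047]), 'torque': array([-0.02650807, -0.00580727,  0.00634282]), 'gripper_force': 0.0, 'opening': 0.08550718872006742}
```

View pics/top0.png

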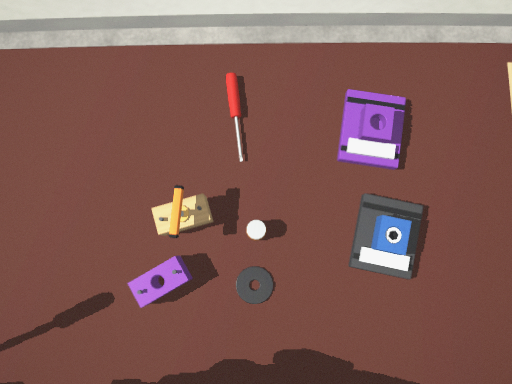

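View pics/scene0.png

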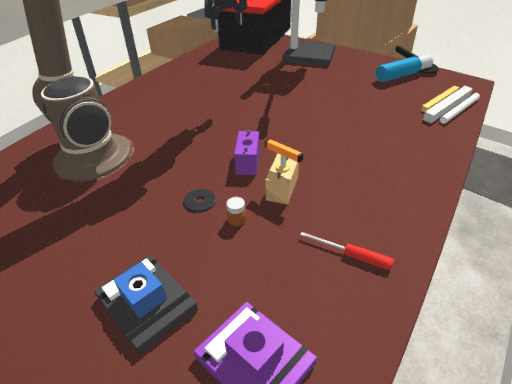

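The top view shows the key bar from (179,187) to (174,236) over the wooden stand at (182,215). The blue clamp's bore is at (393,235), and the purple decoys are at (160,282) and (373,128). I'll enlarge both targets.

```bash
python3 - <<'E'
from h import *
i=cv2.imread('pics/top0.png')
a=cv2.resize(i[175:245,140:220],None,fx=5,fy=5,interpolation=cv2.INTER_CUBIC)
b=cv2.resize(i[190:280,345:425],None,fx=5,fy=5,interpolation=cv2.INTER_CUBIC)
c=np.zeros((450,800,3),np.uint8);c[:350,:400]=a;c[:,400:]=b;cv2.imwrite('pics/crop0.png',c)
print(ray('top0',179,187,.118),ray('top0',174,236,.118),ray('top0',393,235,.074))
E
```

```text
[0.59384527 0.16118195 0.118     ] [0.4990604 0.1699483 0.118    ] [ 0.49783103 -0.26335937  0.074     ]
```

View pics/crop0.png

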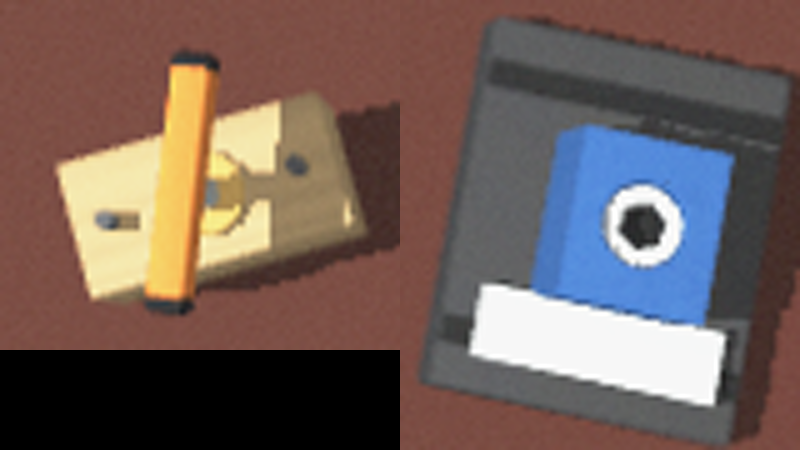

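```bash
python3 - <<'E'
from h import *
t=lambda x,y:(140+x/5,175+y/5)
a=ray('top0',*t(194,58),.126);b=ray('top0',*t(166,305),.126);print(a,b,(a+b)/2,np.linalg.norm(a-b),np.degrees(np.arctan2(*(a-b)[[1,0]])))
a=ray('top0',*t(103,219),.078);b=ray('top0',*t(296,165),.078);print(a,b,(a+b)/2,np.linalg.norm(a-b),np.degrees(np.arctan2(*(a-b)[[1,0]])))
c=lambda x,y:(345+(x-400)/5,190+y/5)
print(ray('top0',*c(643,227),.074))
a=ray('top0',*c(590,126),.074);b=ray('top0',*c(735,153),.074);print(a,b,np.linalg.norm(a-b),np.degrees(np.arctan2(*(a-b)[[1,0]])))
E
```

```text
[0.59347481 0.16024474 0.126     ] [0.4987741  0.17006491 0.126     ] [0.54612446 0.16515482 0.126     ] 0.09520850990178373 -5.920237019346095
[0.53534265 0.2044457  0.078     ] [0.55639553 0.12657268 0.078     ] [0.54586909 0.16550919 0.078     ] 0.08066865133094654 105.12820213719036
[ 0.49701067 -0.26454354  0.074     ]
[ 0.53806173 -0.2447565   0.074     ] [ 0.52637662 -0.30352573  0.074     ] 0.059919649193662695 78.75451491552116
```

Request:
{"api": "servo_tool", "payload": {
  "commands": [0,0,0.175,0.17,-0.12,0,0,0,0,0.175,0.17,-0.12,0,0,0,0,0.175,0.17,-0.12,0,0,0,0,0.175,0.17,-0.12,0,0,0,0,0.175,0.17,-0.12,0,0]
}}

```text
clock: 0.52
ee_pos: [0.312, 0.3854, 0.2109]
orientation: [-3.141, -0.0, 3.04]
wrist_force: [0.6, 0.9, -0.4]
opening: 0.0856
gripper_force: 0.0
```

Request:
{"api": "servo_tool", "payload": {
  "commands": [0,0,0,0.15,-0.13,0,0,0,0,0,0.15,-0.13,0,0,0,0,0,0.15,-0.13,0,0,0,0,0,0.15,-0.13,0,0,0,0,0,0.15,-0.13,0,0]
}}

```text
clock: 0.93
ee_pos: [0.4628, 0.2545, 0.2108]
orientation: [-3.141, -0.0, 3.037]
wrist_force: [-0.3, 1.0, 0.2]
opening: 0.0852
gripper_force: 0.0
```

Request:
{"api": "servo_tool", "payload": {
  "commands": [0,0,0,0.082,-0.09,0,0,0,0,0,0.082,-0.09,0,0,0,0,0,0.082,-0.09,0,0,0,0,0,0.082,-0.09,0,0,0,0,0,0.082,-0.09,0,0]
}}

```text
clock: 1.35
ee_pos: [0.5439, 0.1651, 0.2102]
orientation: [-3.141, -0.002, 3.035]
wrist_force: [-0.5, 1.4, -0.3]
opening: 0.085
gripper_force: 0.0
```

```bash
python3 - <<'E'
from h import *
s=snap('wrist','w1'); st=robot.state(); print(st['clock'],st['joint_pos'].round(3),st['ee_pos'].round(4),st['orientation'].round(4)); print(s['T'].round(3))
print(proj('w1',[[.546,.165,.126],[.546,.1655,.066]]))
E
```

```text
1.4 [0.297 0.209 0.059 1.422 0.    0.401] [0.5431 0.1662 0.2105] [-3.1413e+00 -1.6000e-03  3.0369e+00]
[[ 0.106  0.941  0.321  0.461]
 [ 0.994 -0.101 -0.035  0.173]
 [-0.001  0.323 -0.946  0.373]
 [ 0.     0.     0.     1.   ]]
[[261.82731113 191.85636753]
 [262.14481077 175.02719564]]
```

View pics/w1.png

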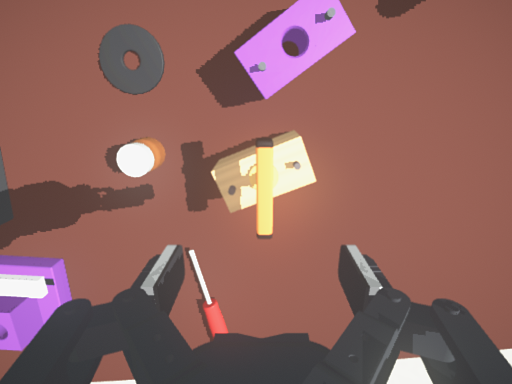

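The wrist view shows the bar from (264,143) to (265,235), with its centre at about (264.5,189). The wooden stand's stubs are at (232,190) and (297,165).

```bash
python3 - <<'E'
from h import *
a=ray('w1',264,142,.126);b=ray('w1',265,236,.126);print(a,b,(a+b)/2,np.linalg.norm(a-b),np.degrees(np.arctan2(*(b-a)[[1,0]])))
a=ray('w1',232,190,.078);b=ray('w1',297,165.5,.078);print((a+b)/2,np.linalg.norm(a-b))
E
```

```text
[0.49893022 0.171963   0.126     ] [0.59342358 0.16320483 0.126     ] [0.5461769  0.16758392 0.126     ] 0.09489836750540413 -5.295362937768255
[0.54627216 0.16754157 0.078     ] 0.07838210732572784
```

Request:
{"api": "servo_tool", "payload": {
  "commands": [0,0,0.005,0,0.002,-0.04,0,0,0,0.005,0,0.002,-0.08,0,0,0,0.005,0,0.002,-0.1135,0,0,0,0.005,0,0.002,-0.1135,0,0,0,0.005,0,0.002,-0.1135,0]
}}

```text
clock: 1.82
ee_pos: [0.5409, 0.1696, 0.0967]
orientation: [-3.14, -0.004, 3.046]
wrist_force: [-0.3, 0.1, -0.0]
opening: 0.0853
gripper_force: 0.0
```

Request:
{"api": "servo_tool", "payload": {
  "commands": [0,0,0,0,0,0,1,0,0,0,0,0,0,1,0,0,0,0,0,0,1,0,0,0,0,0,0,1,0,0,0,0,0,0,1],
  "newtons": 60
}}

```text
clock: 2.23
ee_pos: [0.5438, 0.1691, 0.099]
orientation: [3.141, 0.002, 3.044]
wrist_force: [0.2, 1.2, 0.1]
opening: 0.0256
gripper_force: 0.0
```

Request:
{"api": "servo_tool", "payload": {
  "commands": [0,0,0,0,0,0,1,0,0,0,0,0,0,1,0,0,0,0,0,0,1,0,0,0,0,0,0,1,0,0,0,0,0,0,1]
}}

```text
clock: 2.65
ee_pos: [0.5436, 0.1687, 0.0987]
orientation: [3.141, 0.001, 3.043]
wrist_force: [-0.7, -2.5, 5.2]
opening: 0.0136
gripper_force: 58.8
```

Request:
{"api": "servo_tool", "payload": {
  "commands": [0,0,0,0,0,0.01,1,0,0,0,0,0,0.03,1,0,0,0,0,0,0.06,1,0,0,0,0,0,0.095,1,0,0,0,0,0,0.11,1]
}}

```text
clock: 3.07
ee_pos: [0.5436, 0.1691, 0.2118]
orientation: [3.14, 0.003, 3.044]
wrist_force: [0.7, 0.0, -2.8]
opening: 0.0137
gripper_force: 59.2
```

Request:
{"api": "servo_tool", "payload": {
  "commands": [0,0,0,0,0,0,1,0,0,0,0,0,0,1,0,0,0,0,0,0,1]
}}

```text
clock: 3.32
ee_pos: [0.5423, 0.1686, 0.2058]
orientation: [-3.141, -0.003, 3.044]
wrist_force: [-0.1, 0.5, -4.5]
opening: 0.0136
gripper_force: 59.1
```

Request:
{"api": "servo_tool", "payload": {
  "commands": [0,0,0,0,-0.03,0,1,0,0,0,0,-0.07,0,1,0,0,0,0,-0.11,0,1,0,0,0,0,-0.15,0,1,0,0,0,0,-0.19,0,1]
}}

```text
clock: 3.73
ee_pos: [0.5416, -0.0226, 0.2053]
orientation: [-3.141, -0.004, 3.045]
wrist_force: [0.9, -0.1, -3.0]
opening: 0.014
gripper_force: 59.3
```

Request:
{"api": "servo_tool", "payload": {
  "commands": [0,0,0,-0.005,-0.04,0,1,0,0,0,-0.01,-0.08,0,1,0,0,0,-0.015,-0.12,0,1,0,0,0,-0.018,-0.16,0,1,0,0,0,-0.018,-0.19,0,1]
}}

```text
clock: 4.15
ee_pos: [0.523, -0.2137, 0.2053]
orientation: [3.141, -0.004, 3.042]
wrist_force: [0.3, -0.7, -3.6]
opening: 0.014
gripper_force: 59.3
```

Request:
{"api": "servo_tool", "payload": {
  "commands": [0,0,0,0,-0.03,0,1,0,0,0,0,-0.053,0,1,0,0,0,0,-0.053,0,1,0,0,0,0,-0.053,0,1,0,0,0,0,-0.053,0,1]
}}

```text
clock: 4.57
ee_pos: [0.5243, -0.2634, 0.2059]
orientation: [3.14, -0.003, 3.044]
wrist_force: [-0.2, 0.1, -4.4]
opening: 0.0136
gripper_force: 59.3
```

```bash
python3 - <<'E'
from h import *
s=snap('wrist','w2'); st=robot.state(); print(st['clock'],st['ee_pos'].round(4),st['orientation'].round(4))
p=proj('w2',[.497,-.2645,.074])[0];print(p, proj('w2',st['ee_pos']-[0,0,.0907]))
x,y=int(p[0])-80,int(p[1])-60
x=max(x,0);y=max(y,0);i=cv2.imread('pics/w2.png')[y:y+120,x:x+160]
cv2.imwrite('pics/w2c.png',cv2.resize(i,None,fx=5,fy=5,interpolation=cv2.INTER_CUBIC));print(x,y)
E
```

```text
4.6167 [ 0.5245 -0.2631  0.2064] [ 3.1403e+00 -2.3000e-03  3.0444e+00]
[257.95510961 152.41204096] [[261.86667785 188.13620374]]
177 92
```

View pics/w2c.png

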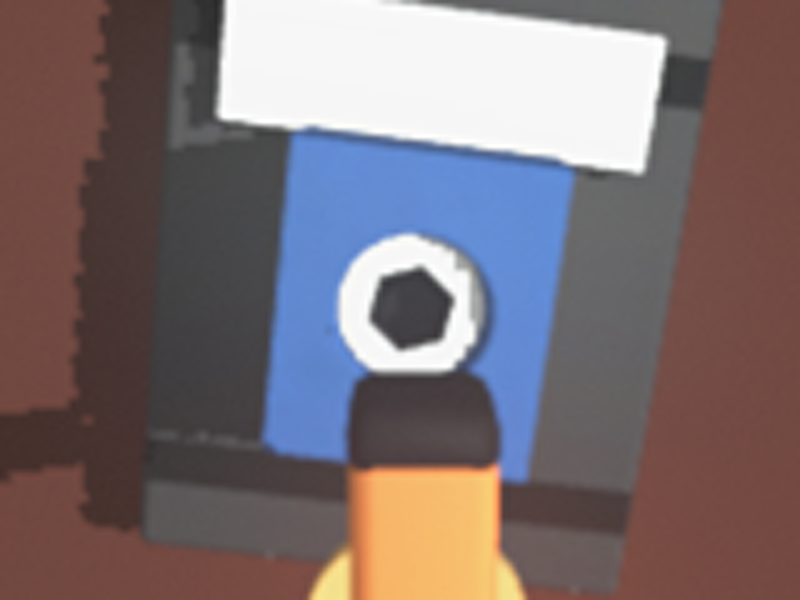

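The crop shows the bore centred at about (414,308) with the hex centre at (412,308). Its corners are at (422,266), (453,300), (442,340), (403,350), (370,315) and (380,277).

```bash
python3 - <<'E'
from h import *
P=np.array([ray('w2',177+x/5,92+y/5,.068)[:2] for x,y in [(422,266),(453,300),(442,340),(403,350),(370,315),(380,277)]])
c=P.mean(0);d=P-c;a=np.degrees(np.arctan2(d[:,1],d[:,0]));print(c,np.hypot(*d.T),a%60)
r=np.degrees(np.angle(np.exp(1j*np.radians(6*a)).mean())/6);print('corner ang mod60',r, 'flat normals',(r+30)%60)
print(ray('w2',177+414/5,92+308/5,.074))
# key bar visible end: black end top edge (358..492,375) at bar top
st=robot.state()['ee_pos'];z=st[2]-.0907+.118
for x,y in[(353,380),(494,380),(349,465),(499,465)]:print(ray('w2',177+x/5,92+y/5,z)-st)
E
```

```text
[ 0.49965039 -0.26327895] [0.00967124 0.00936408 0.00989181 0.00968594 0.00942035 0.00986879] [40.67577901 35.71730481 37.67592132 42.63428222 33.68306464 39.45854813]
corner ang mod60 -21.68599524459735 flat normals 8.31400475540265
[ 0.49849751 -0.2626303   0.074     ]
[-0.05003499 -0.00293805  0.0273    ]
[-0.04862588  0.01132292  0.0273    ]
[-0.0410772  -0.00438009  0.0273    ]
[-0.03954526  0.01110858  0.0273    ]
```

Request:
{"api": "servo_tool", "payload": {
  "commands": [0,0,0.1,-0.015,0,0,1,0,0,0.2,-0.028,0.001,0,1,0,0,0.243,-0.028,0.001,-0.005,1,0,0,0.243,-0.028,0.001,-0.02,1,0,0,0.243,-0.028,0.001,-0.033,1]
}}

```text
clock: 5.03
ee_pos: [0.4972, -0.2618, 0.1747]
orientation: [-3.141, 0.001, -2.994]
wrist_force: [-0.7, 1.2, -4.2]
opening: 0.0139
gripper_force: 59.3
```

Request:
{"api": "servo_tool", "payload": {
  "commands": [0,0,0,0,0,0,1,0,0,0,0,0,0,1,0,0,0,0,0,0,1]
}}

```text
clock: 5.28
ee_pos: [0.4973, -0.2624, 0.1753]
orientation: [-3.141, 0.0, -2.995]
wrist_force: [0.2, -0.6, -3.6]
opening: 0.0139
gripper_force: 59.3
```

```bash
python3 - <<'E'
from h import *
snap('wrist','w3');snap('scene','s3'); st=robot.state(); print(st['ee_pos'].round(4),st['orientation'].round(4),st['wrist_force'].round(2),st['torque'].round(3))
p=proj('s3',[.498,-.2635,.074])[0];print(p)
x,y=int(p[0])-40,int(p[1])-50
a=cv2.imread('pics/s3.png')[y:y+75,x:x+80];b=cv2.imread('pics/w3.png')[110:230,190:318]
c=np.zeros((375,800,3),np.uint8);c[:,:400]=cv2.resize(a,(400,375),interpolation=cv2.INTER_CUBIC);c[:,400:]=cv2.resize(b,(400,375),interpolation=cv2.INTER_CUBIC)
cv2.imwrite('pics/c3.png',c);print(x,y)
E
```

```text
[ 0.4976 -0.2629  0.1757] [-3.1408e+00  1.2000e-03 -2.9957e+00] [ 1.25 -0.31 -3.81] [-0.075 -0.042  0.043]
[136.54351516 282.25868171]
96 232
```

View pics/c3.png

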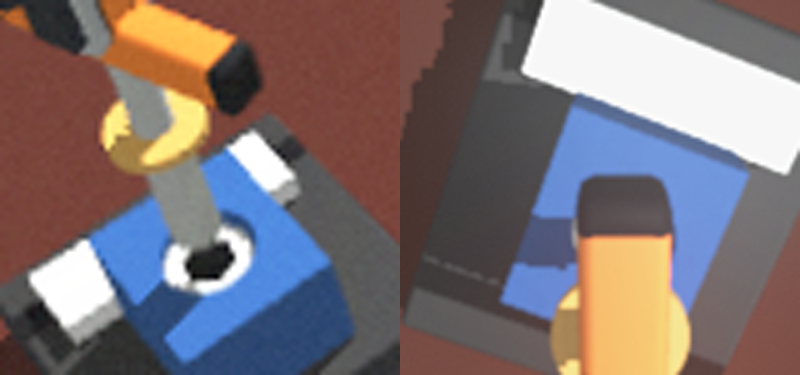

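The scene crop shows the nose at about (203,247), just above the hex at (210,261). I'll check this against the projections.

```bash
python3 - <<'E'
from h import *
f=lambda P:((proj('s3',P)-[96,232])*5).round(1)
print(f([[.498,-.2635,.068],[.498,-.2635,.085],[.498,-.2635,.143],[.503,-.2635,.085],[.498,-.2585,.085],[.498,-.2635,.09]]))
E
```

```text
[[206.9 261. ]
 [194.8 233.2]
 [150.2 129.8]
 [204.7 239.7]
 [205.1 223.4]
 [191.2 224.8]]
```

Request:
{"api": "servo_tool", "payload": {
  "commands": [0,0,0,0,0,-0.005,1,0,0,0,0,0,-0.01,1,0,0,0,0,0,-0.014,1,0,0,0,0,0,-0.016,1,0,0,0,0,0,-0.018,1]
}}

```text
clock: 5.8
ee_pos: [0.4968, -0.263, 0.1561]
orientation: [3.141, -0.001, -2.997]
wrist_force: [-1.0, 0.6, -3.1]
opening: 0.014
gripper_force: 59.3
```

Request:
{"api": "servo_tool", "payload": {
  "commands": [0,0,0,0,0,-0.001,1,0,0,0,0,0,-0.002,1,0,0,0,0,0,-0.003,1,0,0,0,0,0,-0.003,1]
}}

```text
clock: 6.13
ee_pos: [0.497, -0.263, 0.1538]
orientation: [3.141, 0.0, -2.996]
wrist_force: [-1.4, 0.8, -2.2]
opening: 0.0136
gripper_force: 59.5
```

Request:
{"api": "servo_tool", "payload": {
  "commands": [0,0,0,0,0,-0.001,1,0,0,0,0,0,-0.002,1,0,0,0,0,0,-0.003,1,0,0,0,0,0,-0.003,1]
}}

```text
clock: 6.47
ee_pos: [0.4968, -0.2629, 0.1502]
orientation: [3.141, -0.001, -2.996]
wrist_force: [-1.4, 1.0, -3.6]
opening: 0.0141
gripper_force: 59.4
```

Request:
{"api": "servo_tool", "payload": {
  "commands": [0,0,0,0,0,-0.001,1,0,0,0,0,0,-0.002,1,0,0,0,0,0,-0.003,1,0,0,0,0,0,-0.004,1,0,0,0,0,0,-0.004,1]
}}

```text
clock: 6.88
ee_pos: [0.4969, -0.263, 0.1463]
orientation: [3.141, -0.0, -2.996]
wrist_force: [-1.9, 0.5, -4.1]
opening: 0.0138
gripper_force: 59.3
```

Request:
{"api": "servo_tool", "payload": {
  "commands": [0,0,0,0,0,-0.001,1,0,0,0,0,0,-0.002,1,0,0,0,0,0,-0.002,1]
}}

```text
clock: 7.13
ee_pos: [0.4969, -0.263, 0.1445]
orientation: [3.141, -0.0, -2.996]
wrist_force: [-0.6, -0.2, -5.1]
opening: 0.0141
gripper_force: 59.3
```

Request:
{"api": "servo_tool", "payload": {
  "commands": [0,0,0,0,0,-0.001,1,0,0,0,0,0,-0.002,1,0,0,0,0,0,-0.002,1,0,0,0,0,0,-0.002,1]
}}

```text
clock: 7.47
ee_pos: [0.497, -0.2631, 0.1427]
orientation: [3.142, -0.0, -2.996]
wrist_force: [-1.2, 1.0, -2.4]
opening: 0.014
gripper_force: 59.4
```

Request:
{"api": "servo_tool", "payload": {
  "commands": [0,0,0,0,0,-0.001,1,0,0,0,0,0,-0.001,1,0,0,0,0,0,-0.001,1]
}}

```text
clock: 7.72
ee_pos: [0.4974, -0.2633, 0.1425]
orientation: [-3.141, 0.001, -2.996]
wrist_force: [-1.7, 1.8, 4.5]
opening: 0.0141
gripper_force: 60.3
```

Request:
{"api": "servo_tool", "payload": {
  "commands": [0,0,0,0,0,-0.001,1,0,0,0,0,0,-0.001,1,0,0,0,0,0,-0.001,1]
}}

```text
clock: 7.97
ee_pos: [0.4978, -0.2635, 0.1425]
orientation: [-3.14, 0.002, -2.996]
wrist_force: [-2.7, 2.2, 9.5]
opening: 0.0138
gripper_force: 60.9
```

Request:
{"api": "servo_tool", "payload": {
  "commands": [0,0,-0.05,0,0,0,1,0,0,-0.1,0,0,0,1,0,0,-0.15,0,0,0,1,0,0,-0.2,0,0,0,1,0,0,-0.25,0,0,0,1]
}}

```text
clock: 8.38
ee_pos: [0.4978, -0.2632, 0.1425]
orientation: [-3.141, 0.003, 3.035]
wrist_force: [-2.9, 2.4, 9.9]
opening: 0.0136
gripper_force: 60.9
```

```bash
cat > st.py <<'E'
from h import *
s=robot.state()
for k in('clock','ee_pos','orientation','wrist_force','torque','opening'):print(k,np.round(s[k],4))
E
python3 st.py
```

```text
clock 8.3833
ee_pos [ 0.4978 -0.2632  0.1425]
orientation [-3.1412e+00  2.7000e-03  3.0348e+00]
wrist_force [-2.9028  2.4333  9.8565]
torque [0.8683 0.8515 0.1644]
opening 0.0136
```

Request:
{"api": "servo_tool", "payload": {
  "commands": [0,0,-0.05,0,0,0,1,0,0,-0.1,0,0,0,1,0,0,-0.15,0,0,0,1,0,0,-0.2,0,0,0,1,0,0,-0.25,0,0,0,1]
}}

```text
clock: 8.8
ee_pos: [0.4979, -0.2629, 0.1425]
orientation: [3.141, 0.003, 2.785]
wrist_force: [-2.6, 3.7, 10.0]
opening: 0.0142
gripper_force: 60.9
```

```bash
python3 st.py
```

```text
clock 8.8
ee_pos [ 0.4979 -0.2629  0.1425]
orientation [3.1407e+00 2.9000e-03 2.7850e+00]
wrist_force [-2.6356  3.7497 10.0228]
torque [1.0745 0.6598 0.1236]
opening 0.0142
```

Request:
{"api": "servo_tool", "payload": {
  "commands": [0,0,-0.03,0,0,0,1,0,0,-0.06,0,0,0,1,0,0,-0.06,0,0,0,1]
}}

```text
clock: 9.05
ee_pos: [0.498, -0.2629, 0.1425]
orientation: [3.14, 0.003, 2.726]
wrist_force: [-2.1, 3.5, 8.7]
opening: 0.0138
gripper_force: 60.9
```

```bash
python3 st.py|grep -E 'ori|torq'
```

```text
orientation [3.1404e+00 2.9000e-03 2.7261e+00]
torque [1.0647 0.5814 0.1194]
```

Request:
{"api": "servo_tool", "payload": {
  "commands": [0,0,-0.03,0,0,0,1,0,0,-0.05,0,0,0,1,0,0,-0.05,0,0,0,1]
}}

```text
clock: 9.3
ee_pos: [0.4981, -0.2628, 0.1425]
orientation: [3.14, 0.003, 2.677]
wrist_force: [-2.5, 3.3, 9.1]
opening: 0.0136
gripper_force: 60.9
```

```bash
python3 st.py|grep -E 'ori|torq'
```

```text
orientation [3.1401e+00 3.0000e-03 2.6766e+00]
torque [1.122  0.6028 0.1535]
```

Request:
{"api": "servo_tool", "payload": {
  "commands": [0,0,-0.03,0,0,0,1,0,0,-0.05,0,0,0,1,0,0,-0.05,0,0,0,1]
}}

```text
clock: 9.55
ee_pos: [0.4981, -0.2628, 0.1425]
orientation: [3.14, 0.003, 2.627]
wrist_force: [-1.7, 3.6, 9.8]
opening: 0.0137
gripper_force: 60.9
```

```bash
python3 st.py|grep -E 'ori|torq'
```

```text
orientation [3.1399e+00 2.9000e-03 2.6266e+00]
torque [1.0914 0.5347 0.1344]
```

Request:
{"api": "servo_tool", "payload": {
  "commands": [0,0,-0.03,0,0,0,1,0,0,-0.05,0,0,0,1,0,0,-0.05,0,0,0,1]
}}

```text
clock: 9.8
ee_pos: [0.4981, -0.2628, 0.1425]
orientation: [3.14, 0.003, 2.577]
wrist_force: [-2.5, 4.5, 8.9]
opening: 0.0137
gripper_force: 60.9
```

```bash
python3 st.py|grep -E 'ori|torq'
```

```text
orientation [3.1396e+00 2.9000e-03 2.5766e+00]
torque [1.1784 0.5126 0.1561]
```

Request:
{"api": "servo_tool", "payload": {
  "commands": [0,0,-0.03,0,0,0,1,0,0,-0.05,0,0,0,1,0,0,-0.05,0,0,0,1]
}}

```text
clock: 10.05
ee_pos: [0.4982, -0.2627, 0.1425]
orientation: [3.139, 0.003, 2.527]
wrist_force: [-2.7, 3.4, 9.3]
opening: 0.014
gripper_force: 60.9
```

```bash
python3 st.py|grep -E 'ori|torq'
```

```text
orientation [3.1394e+00 2.8000e-03 2.5267e+00]
torque [1.1439 0.4849 0.1017]
```

Request:
{"api": "servo_tool", "payload": {
  "commands": [0,0,-0.03,0,0,0,1,0,0,-0.05,0,0,0,1,0,0,-0.05,0,0,0,1]
}}

```text
clock: 10.3
ee_pos: [0.4983, -0.2627, 0.1425]
orientation: [3.139, 0.003, 2.477]
wrist_force: [-1.6, 3.5, 9.4]
opening: 0.0139
gripper_force: 60.8
```

```bash
python3 st.py|grep -E 'ori|torq'
```

```text
orientation [3.1391e+00 2.8000e-03 2.4767e+00]
torque [1.1841 0.3844 0.1629]
```

Request:
{"api": "servo_tool", "payload": {
  "commands": [0,0,-0.03,0,0,0,1,0,0,-0.05,0,0,0,1,0,0,-0.05,0,0,0,1]
}}

```text
clock: 10.55
ee_pos: [0.4983, -0.2627, 0.1425]
orientation: [3.139, 0.003, 2.427]
wrist_force: [-0.8, 4.4, 9.8]
opening: 0.014
gripper_force: 60.8
```

```bash
python3 st.py|grep -E 'ori|torq'
```

```text
orientation [3.1389e+00 2.7000e-03 2.4267e+00]
torque [1.2326 0.3207 0.1404]
```

Request:
{"api": "servo_tool", "payload": {
  "commands": [0,0,-0.03,0,0,0,1,0,0,-0.05,0,0,0,1,0,0,-0.05,0,0,0,1]
}}

```text
clock: 10.8
ee_pos: [0.4984, -0.2627, 0.1425]
orientation: [3.139, 0.003, 2.377]
wrist_force: [-1.6, 4.2, 9.5]
opening: 0.0138
gripper_force: 60.8
```

```bash
python3 st.py|grep -E 'ori|torq'
```

```text
orientation [3.1387e+00 2.5000e-03 2.3767e+00]
torque [1.2446 0.3258 0.0961]
```

Request:
{"api": "servo_tool", "payload": {
  "commands": [0,0,-0.03,0,0,0,1,0,0,-0.04,0,0,0,1,0,0,-0.04,0,0,0,1]
}}

```text
clock: 11.05
ee_pos: [0.4984, -0.2627, 0.1425]
orientation: [3.138, 0.002, 2.337]
wrist_force: [-0.8, 4.4, 8.8]
opening: 0.0139
gripper_force: 60.8
```

```bash
python3 st.py|grep -E 'ori|torq'
```

```text
orientation [3.1384e+00 2.5000e-03 2.3372e+00]
torque [1.2318 0.3009 0.1589]
```

Request:
{"api": "servo_tool", "payload": {
  "commands": [0,0,-0.03,0,0,0,1,0,0,-0.04,0,0,0,1,0,0,-0.04,0,0,0,1]
}}

```text
clock: 11.3
ee_pos: [0.4985, -0.2627, 0.1425]
orientation: [3.138, 0.002, 2.297]
wrist_force: [-0.9, 4.5, 9.4]
opening: 0.0137
gripper_force: 60.8
```

```bash
python3 st.py|grep -E 'ori|torq'
```

```text
orientation [3.1383e+00 2.4000e-03 2.2971e+00]
torque [1.2465 0.2577 0.1438]
```

Request:
{"api": "servo_tool", "payload": {
  "commands": [0,0,-0.03,0,0,0,1,0,0,-0.04,0,0,0,1,0,0,-0.04,0,0,0,1]
}}

```text
clock: 11.55
ee_pos: [0.4985, -0.2627, 0.1425]
orientation: [3.138, 0.002, 2.257]
wrist_force: [-1.3, 4.6, 9.0]
opening: 0.0137
gripper_force: 60.8
```

```bash
python3 st.py|grep -E 'ori|torq'
```

```text
orientation [3.1382e+00 2.3000e-03 2.2572e+00]
torque [1.2925 0.1954 0.1948]
```

Request:
{"api": "servo_tool", "payload": {
  "commands": [0,0,-0.02,0,0,0,1,0,0,-0.03,0,0,0,1,0,0,-0.03,0,0,0,1]
}}

```text
clock: 11.8
ee_pos: [0.4985, -0.2627, 0.1425]
orientation: [3.138, 0.002, 2.227]
wrist_force: [-0.2, 3.3, 9.6]
opening: 0.0137
gripper_force: 60.8
```

```bash
python3 st.py|grep -E 'ori|torq'
```

```text
orientation [3.1381e+00 2.3000e-03 2.2275e+00]
torque [1.214  0.1255 0.2246]
```

Request:
{"api": "servo_tool", "payload": {
  "commands": [0,0,-0.02,0,0,0,1,0,0,-0.02,0,0,0,1]
}}

```text
clock: 11.97
ee_pos: [0.4985, -0.2627, 0.1425]
orientation: [3.138, 0.002, 2.207]
wrist_force: [-0.1, 3.8, 7.7]
opening: 0.0137
gripper_force: 60.9
```

```bash
python3 st.py|grep -E 'ori|torq'
```

```text
orientation [3.1380e+00 2.2000e-03 2.2073e+00]
torque [1.219  0.0993 0.2832]
```

Request:
{"api": "servo_tool", "payload": {
  "commands": [0,0,-0.02,0,0,0,1,0,0,-0.02,0,0,0,1]
}}

```text
clock: 12.13
ee_pos: [0.4986, -0.2627, 0.1425]
orientation: [3.138, 0.002, 2.187]
wrist_force: [-0.9, 4.4, 7.7]
opening: 0.0137
gripper_force: 60.9
```

```bash
python3 st.py|grep -E 'ori|torq'
```

```text
orientation [3.1379e+00 2.2000e-03 2.1873e+00]
torque [1.1833 0.1318 0.3638]
```

Request:
{"api": "servo_tool", "payload": {
  "commands": [0,0,-0.02,0,0,0,1,0,0,-0.03,0,0,0,1,0,0,-0.03,0,0,0,1]
}}

```text
clock: 12.38
ee_pos: [0.4986, -0.2626, 0.1425]
orientation: [3.138, 0.002, 2.158]
wrist_force: [-0.7, 4.2, 9.1]
opening: 0.0138
gripper_force: 60.9
```

```bash
python3 st.py|grep -E 'ori|torq'; python3 -c "
from h import *
snap('wrist','w4');i=cv2.imread('pics/w4.png');cv2.imwrite('pics/w4c.png',cv2.resize(i[80:384,130:390],None,fx=2,fy=1.95))"
```

```text
orientation [3.1378e+00 2.0000e-03 2.1579e+00]
torque [1.1665 0.104  0.4591]
```

View pics/w4c.png

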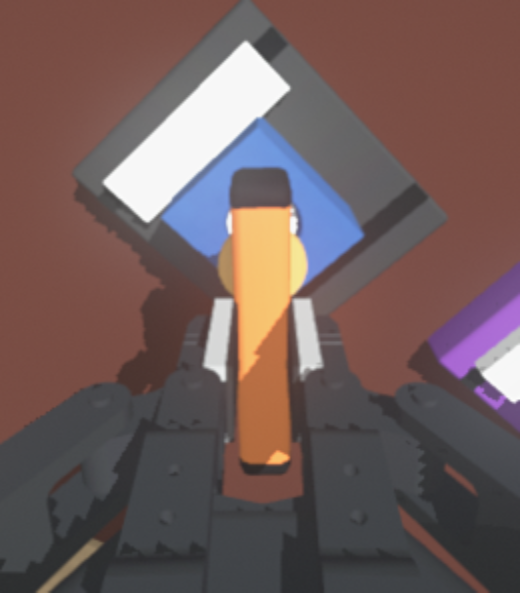

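The bar is still square in the pads and the torque climbs linearly to 0.46 N m with no more turning, so the screw is tight. I'll ease back within the play.

Request:
{"api": "servo_tool", "payload": {
  "commands": [0,0,0.04,0,0,0,1,0,0,0.08,0,0,0.001,1,0,0,0.12,0,0,0.002,1,0,0,0.16,0,0,0.002,1,0,0,0.16,0,0,0.002,1]
}}

```text
clock: 12.85
ee_pos: [0.4977, -0.2625, 0.1426]
orientation: [3.14, -0.0, 2.318]
wrist_force: [0.8, 3.5, -0.1]
opening: 0.0136
gripper_force: 59.8
```

```bash
python3 st.py
```

```text
clock 12.85
ee_pos [ 0.4977 -0.2625  0.1426]
orientation [ 3.1397e+00 -2.0000e-04  2.3182e+00]
wrist_force [ 0.8427  3.4623 -0.0512]
torque [ 1.0204 -0.2198  0.0882]
opening 0.0136
```

Request:
{"api": "servo_tool", "payload": {
  "commands": [0,0,0,0,0,0.002,1,0,0,0,0,0,0.004,1,0,0,0,0,0,0.006,1,0,0,0,0,0,0.008,1,0,0,0,0,0,0.008,1]
}}

```text
clock: 13.27
ee_pos: [0.4973, -0.263, 0.151]
orientation: [3.141, 0.0, 2.317]
wrist_force: [1.1, 3.1, -4.0]
opening: 0.0136
gripper_force: 59.3
```

```bash
python3 st.py
```

```text
clock 13.2667
ee_pos [ 0.4973 -0.263   0.151 ]
orientation [3.1412e+00 1.0000e-04 2.3166e+00]
wrist_force [ 1.059   3.105  -4.0039]
torque [ 1.1415 -0.3638  0.0326]
opening 0.0136
```

Request:
{"api": "servo_tool", "payload": {
  "commands": [0,0,0,0,0,0.005,1,0,0,0,0,0,0.01,1,0,0,0,0,0,0.03,1,0,0,0,0,0,0.055,1,0,0,0,0,0,0.058,1]
}}

```text
clock: 13.68
ee_pos: [0.4983, -0.2649, 0.2138]
orientation: [3.141, 0.008, 2.316]
wrist_force: [-0.1, -0.4, -1.6]
opening: 0.0136
gripper_force: 59.4
```

Request:
{"api": "servo_tool", "payload": {
  "commands": [0,0,0.12,0.005,0.03,0,1,0,0,0.24,0.01,0.07,0,1,0,0,0.36,0.015,0.11,0,1,0,0,0.48,0.02,0.15,0,1,0,0,0.6,0.02,0.19,0,1]
}}

```text
clock: 14.1
ee_pos: [0.5177, -0.0723, 0.2084]
orientation: [-3.14, 0.001, 2.922]
wrist_force: [0.1, 0.2, -4.0]
opening: 0.0139
gripper_force: 59.4
```

Request:
{"api": "servo_tool", "payload": {
  "commands": [0,0,0.12,0.005,0.04,0,1,0,0,0.127,0.01,0.08,0,1,0,0,0.127,0.015,0.12,0,1,0,0,0.127,0.02,0.16,0,1,0,0,0.127,0.024,0.19,0,1]
}}

```text
clock: 14.52
ee_pos: [0.5414, 0.1193, 0.2086]
orientation: [-3.141, 0.002, 3.045]
wrist_force: [-0.4, -0.7, -4.2]
opening: 0.014
gripper_force: 59.4
```

Request:
{"api": "servo_tool", "payload": {
  "commands": [0,0,0,0,0.03,0,1,0,0,0,0,0.05,0,1,0,0,0,0,0.05,0,1,0,0,0,0,0.05,0,1,0,0,0,0,0.05,0,1]
}}

```text
clock: 14.93
ee_pos: [0.5412, 0.1662, 0.2085]
orientation: [-3.14, 0.0, 3.044]
wrist_force: [0.3, 0.2, -3.0]
opening: 0.0137
gripper_force: 59.5
```

```bash
python3 st.py; python3 -c "
from h import *
snap('scene','s5');snap('wrist','w5')
print(proj('s5',[.546,.166,.066]),proj('w5',[.546,.166,.066]))
a=cv2.imread('pics/s5.png')[100:220,225:345];b=cv2.imread('pics/w5.png')[90:270,160:340]
cv2.imwrite('pics/c5.png',np.hstack([cv2.resize(a,(400,400),interpolation=2),cv2.resize(b,(400,400),interpolation=2)]))"
```

```text
clock 14.9333
ee_pos [0.5412 0.1662 0.2085]
orientation [-3.1404e+00  4.0000e-04  3.0436e+00]
wrist_force [ 0.2549  0.1656 -3.0034]
torque [-0.0151 -0.0024  0.0295]
opening 0.0137
[[282.24517138 167.65525555]] [[262.20329706 177.3785076 ]]
```

View pics/c5.png

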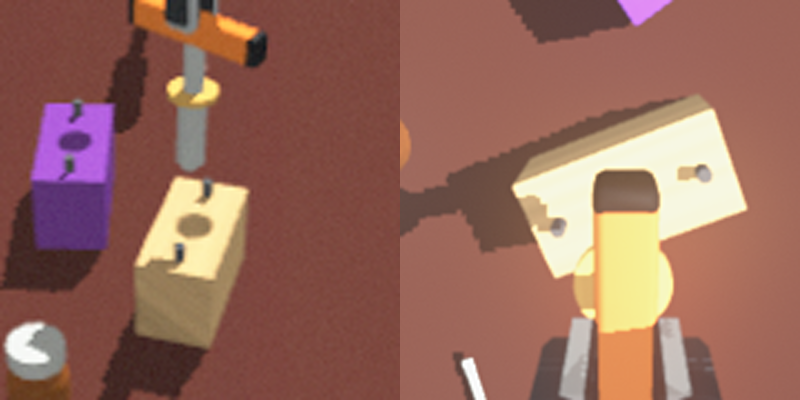

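```bash
python3 - <<'E'
from h import *
f=lambda P:((proj('s5',P)-[225,100])/.3).round(1)
print(f([[.546,.166,.066],[.546,.166,.118],[.546,.166,.121],[.546,.166,.176],[.551,.166,.118],[.546,.171,.118]]))
E
```

```text
[[190.8 225.5]
 [192.7 166.3]
 [192.8 162.8]
 [194.9  94.5]
 [198.9 168.5]
 [196.3 162.8]]
```

Request:
{"api": "servo_tool", "payload": {
  "commands": [0,0,0,0.003,0.0025,0,1,0,0,0,0.003,0.0025,-0.01,1,0,0,0,0.003,0.0025,-0.03,1,0,0,0,0.003,0.0025,-0.04,1,0,0,0,0.003,0.0025,-0.045,1]
}}

```text
clock: 15.45
ee_pos: [0.543, 0.1686, 0.1612]
orientation: [-3.14, -0.003, 3.043]
wrist_force: [-0.8, -0.9, -3.9]
opening: 0.0137
gripper_force: 59.4
```

Request:
{"api": "servo_tool", "payload": {
  "commands": [0,0,0,0,0,-0.003,1,0,0,0,0,0,-0.006,1,0,0,0,0,0,-0.009,1,0,0,0,0,0,-0.012,1,0,0,0,0,0,-0.014,1]
}}

```text
clock: 15.87
ee_pos: [0.5443, 0.1695, 0.1498]
orientation: [3.141, 0.001, 3.044]
wrist_force: [-0.6, -0.2, -3.6]
opening: 0.014
gripper_force: 59.4
```

Request:
{"api": "servo_tool", "payload": {
  "commands": [0,0,0,0,0,-0.005,1,0,0,0,0,0,-0.012,1,0,0,0,0,0,-0.02,1,0,0,0,0,0,-0.026,1,0,0,0,0,0,-0.03,1]
}}

```text
clock: 16.28
ee_pos: [0.5435, 0.1692, 0.1183]
orientation: [-3.141, -0.001, 3.044]
wrist_force: [-0.4, 0.8, -3.8]
opening: 0.0136
gripper_force: 59.4
```

Request:
{"api": "servo_tool", "payload": {
  "commands": [0,0,0,0,0,-0.005,1,0,0,0,0,0,-0.01,1,0,0,0,0,0,-0.014,1,0,0,0,0,0,-0.017,1,0,0,0,0,0,-0.018,1]
}}

```text
clock: 16.7
ee_pos: [0.5439, 0.1693, 0.1011]
orientation: [-3.141, -0.001, 3.044]
wrist_force: [-0.3, 0.7, -3.6]
opening: 0.014
gripper_force: 59.4
```

Request:
{"api": "servo_tool", "payload": {
  "commands": [0,0,0,0,0,-0.001,1,0,0,0,0,0,-0.002,1,0,0,0,0,0,-0.002,1]
}}

```text
clock: 16.95
ee_pos: [0.5441, 0.1694, 0.0997]
orientation: [3.142, 0.0, 3.044]
wrist_force: [0.1, 0.2, -3.6]
opening: 0.0136
gripper_force: 59.5
```

Request:
{"api": "servo_tool", "payload": {
  "commands": [0,0,0,0,0,-0.001,1,0,0,0,0,0,-0.001,1,0,0,0,0,0,-0.001,1]
}}

```text
clock: 17.2
ee_pos: [0.5443, 0.1694, 0.0989]
orientation: [3.141, 0.0, 3.044]
wrist_force: [-0.4, -0.5, -3.6]
opening: 0.014
gripper_force: 59.5
```

Request:
{"api": "servo_tool", "payload": {
  "commands": [0,0,0,0,0,-0.001,1,0,0,0,0,0,-0.001,1,0,0,0,0,0,-0.001,1]
}}

```text
clock: 17.45
ee_pos: [0.5444, 0.1694, 0.0988]
orientation: [3.141, 0.001, 3.044]
wrist_force: [-1.6, -0.5, 5.6]
opening: 0.0139
gripper_force: 60.5
```

Collar contact is at 0.0988, the same height as at the grasp. I'll relieve the press by about 1 mm and release.

Request:
{"api": "servo_tool", "payload": {
  "commands": [0,0,0,0,0,0.0007,1,0,0,0,0,0,0.0007,0.75,0,0,0,0,0,0.0007,0.5,0,0,0,0,0,0.0007,0.2,0,0,0,0,0,0.0007,0]
}}

```text
clock: 17.87
ee_pos: [0.5442, 0.1695, 0.0983]
orientation: [3.142, -0.0, 3.044]
wrist_force: [-0.5, 0.4, 0.3]
opening: 0.057
gripper_force: 0.0
```

Request:
{"api": "servo_tool", "payload": {
  "commands": [0,0,0,0,0,0,0,0,0,0,0,0,0,0,0,0,0,0,0,0,0,0,0,0,0,0,0,0,0,0,0,0,0,0,0]
}}

```text
clock: 18.28
ee_pos: [0.5441, 0.1694, 0.0984]
orientation: [3.142, 0.0, 3.044]
wrist_force: [0.3, -0.4, 0.1]
opening: 0.0851
gripper_force: 0.0
```

Request:
{"api": "servo_tool", "payload": {
  "commands": [0,0,0,0,0,0.02,0,0,0,0,0,0,0.05,0,0,0,0,0,0,0.09,0,0,0,0,0,0,0.12,0,0,0,0,0,0,0.13,0]
}}

```text
clock: 18.7
ee_pos: [0.5455, 0.1698, 0.2337]
orientation: [3.139, 0.006, 3.044]
wrist_force: [0.0, -0.5, -0.4]
opening: 0.0855
gripper_force: 0.0
```

Request:
{"api": "servo_tool", "payload": {
  "commands": [0,0,0,-0.04,0,0.02,0,0,0,0,-0.08,0,0.02,0,0,0,0,-0.1,0,0.02,0,0,0,0,-0.1,0,0.02,0,0,0,0,-0.1,0,0.02,0]
}}

```text
clock: 19.12
ee_pos: [0.4435, 0.1695, 0.2487]
orientation: [3.141, 0.001, 3.045]
wrist_force: [-0.2, -0.6, -0.3]
opening: 0.0859
gripper_force: 0.0
```

```bash
python3 -c "
from h import *
print(robot.state()['clock']);snap('scene','s6')
a=cv2.imread('pics/s6.png');cv2.imwrite('pics/c6.png',np.hstack([cv2.resize(a[130:230,200:320],(480,400),interpolation=2),cv2.resize(a[250:350,90:170],(320,400),interpolation=2)]))"
```

```text
19.1167
```

View pics/c6.png

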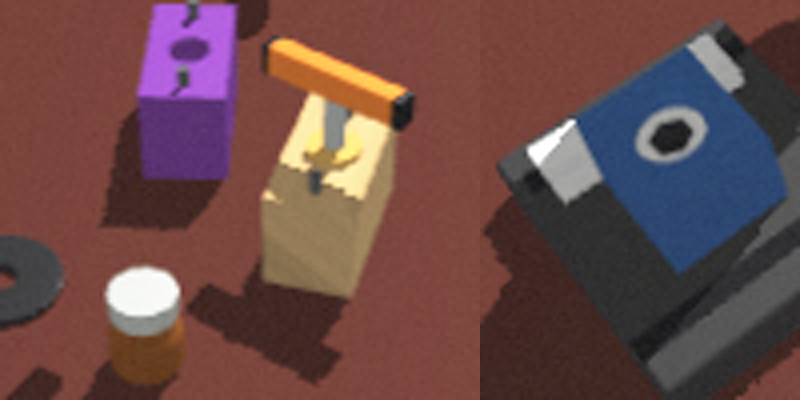

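```bash
python3 -c "
from h import *
print(robot.finish_job())"
```

```text
the job is handed in; nothing more can be done
None
```

I handed the job in at about 19 s: the key was pressed home to the socket floor, the screw was turned clockwise until the torque climbed to 0.46 N m, which I took as its stop, and the key hangs upright by its collar in the wooden stand; the screwdriver, jar and disc were not touched.

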